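# Stand the fallen card stands back up

### The arm

A 6-joint arm with a two-finger parallel gripper is mounted at the origin on a cart in front of the work surface, level with it; the furniture and walls round the work are solid. World frame = base frame: x ahead of the robot, y to its left, z up, the work surface at z = 0. Lengths are in m, angles in rad, forces in N, time in s.
With the tool pointing down it reaches from about 0.35 to 0.975 m from the base axis. Payload 7.1 kg.
Tool frame: the origin (TCP) lies at the very end of the fingers, on their centre line; the grasp point (between the pads) lies 19 mm behind it; z points along the fingers, y is the line along which they close (so a half turn about z gives the same grasp; the last joint's range is limited). The gripper opens to 88 mm and grips with 3 to 60 N. Pads are 20 mm wide; open, the fingers measure 115 mm over their backs; the gripper's body (75 mm by 178 mm) begins 61 mm behind the grasp point.
Start: joints at [1.251, 0.423, 1.63, -0, 1.089, -0.019], TCP at [0.185, 0.597, 0.223] pointing down, gripper open.
Joint ranges: [-3, 3], [-0.9, 2.11], [0.09, 2.58], [-1.31, 4.45], [0.11, 2.69], [-2.54, 2.54]. Speed limits (rad/s): [2.39, 2.39, 3.01, 3.14, 3.14, 3.14].

### API

Orientations are given as a rotation vector (axis times angle).
In Python, from cell import * gives the robot as it stands.
- The arm moves only by the tool step_arm, never from a script. Its argument "commands" is a list of rows, each a list of 3 entries, a list of its own where there are three numbers: the opening, from 0 (shut) to 1 (fully open), then the shift along the tool's x, y, z each as a share of 4 cm, from -1 to 1, then the turn, a rotation vector about the tool's x, y, z each as a share of 4 degrees, from -1 to 1. A call has 1 to 12 rows; each row shifts and turns the commanded pose from where the row before left it, along the tool's axes as they then stand; what a row does not reach is not made up. A row lasts 1/12 s, in which the tool goes at most 41.7 mm and 7.16 degrees, less where a joint would pass 70% of its speed; a pose out of reach is approached as far as the arm can. A call with a number of a shift or a turn outside -1 to 1 is refused whole. A call with a gripper value outside its range is refused whole. The fingers move at their own pace and stop on an object; "newtons" is the grip in N (left out, the last holds). Time passes only in rows, so rows that do not move let the fingers close. It gives the time, the measured TCP pose, the force, the opening and the grip force at its end, in the units of the state.
- state(): the state, without advancing time (a new reading comes with each control period).
- snapshot(name): name is "side" or "top" or "wrist"; returns the picture (480x640x3 uint8, red, green, blue); there is no depth.
- calibration(name): a dict with "intrinsics" (3x3 intrinsics, pixels), "R" (3x3) and "t" (3): a world point X has camera coordinates R X + t. Camera axes: x right, y down, z forward; pixel columns grow to the right and rows downward; lengths in m; the calibration is good to about 2 mm. A picture is of the moment at which its call begins: read the wrist's pose just before it. calibration takes no time and is no camera call; for the wrist camera it gives the pose at the moment of the call.
- close_job(): hands the job in; it is judged then, once.
The state is a dict: "clock": time; "joint_positions": joint angles; "joint_velocities": joint speeds; "tau": joint torques, N m; "tool_pos": TCP position; "orientation": TCP orientation; "force": force on the tool from outside, world axes, zero at the start; "wrist_torque": the same for the moment, N m; "finger_gap": finger opening in m; "finger_force": force on a finger pad.
Only numpy, scipy, OpenCV 4.12 (cv2) and the standard library are available. Lean on these libraries where they do the work, as an engineer would, in place of code of your own. Each camera call takes 0.05 s, during which the arm holds its last target. There are 200 camera calls.

### The job

Two snack-card stands on the counter have been knocked flat on their backs. Push each one back upright onto its foot with the fingertips, about where it lies (its rear lower edge may shift a few centimetres), without picking either up or pressing hard. Leave the spice jar, the squat gel jar and the stapler undisturbed.

Things in the scene. Friction and masses are not known exactly. Their poses are not given: they have to be found in the camera images.
- tall_stand: Taller card stand, L-shaped: black framed panel with white card, 100 wide x 140 high x 8, on a steel foot plate 100 wide x 100 deep x 8; a 12 x 11 rail in the inner corner. Starts flat on its back, foot standing straight up. Origin: middle of the rear lower edge (where foot and panel meet; it tips about it). Own axes: z up the panel, x out along the foot, y along the edge; upright, z points up. 0.4 to 0.65 kg.
- wide_stand: Lower, wider card stand, same make: panel 130 wide x 110 high x 8 on a foot plate 130 wide x 90 deep x 8, same rail in the inner corner. Starts flat on its back, foot standing straight up. Origin: middle of the rear lower edge (where foot and panel meet; it tips about it). Own axes: z up the panel, x out along the foot, y along the edge; upright, z points up. 0.4 to 0.65 kg.
- tall_stand_toe (a point): Middle of the free end of the taller stand's foot, 100 mm from its origin along its x; at the start this end is up. A level push on the foot's panel side near here, in the stand's -z direction (away from the panel), of 1 to 3 N tips it without sliding; past some 25 degrees it falls onto its foot by itself.
- wide_stand_toe (a point): Middle of the free end of the wider stand's foot, 90 mm from its origin along its x; at the start this end is up. A level push on the foot's panel side near here, in the stand's -z direction (away from the panel), of 1 to 3 N tips it without sliding; past some 25 degrees it falls onto its foot by itself.
- pepper_jar: Spice jar with a dark cap, 45 diameter x 105 high, standing; leave it alone. Origin at the centre of its underside, z up.
- gel_jar: Squat jar, blue below and clear above, 56 diameter x 66 high, standing; leave it alone. Origin at the centre of its underside, z up.
- stapler_grey: Grey stapler, 172 long (along its y) x 36 x 43 high, on the counter; leave it alone. Origin at the centre of its underside, z up.
- desk_fan: Black desk fan fixed on the counter at the left, about 200 wide and under 400 high: an obstacle, pass round or over it. Origin at the centre of its underside.
There are look-alikes about, which are no part of the job. Leave any pink look-alike of the wide_stand alone.

How it is judged:
At the end, for the whole second after the job is handed in: Both card stands stand at rest on their feet on the counter (within 0.08 rad of upright), the rear lower edge of each within 100 mm of where it was; both jars and the stapler within 30 mm of where they were and upright (angle between each of tall_stand, wide_stand's own z axis and vertical below 0.08 rad and height (world z) of tall_stand between -0.008 and 0.008 m and distance of each of tall_stand, wide_stand from where it was at the start of the episode below 0.1 m and linear speed of each of tall_stand, wide_stand below 0.02 m/s and height (world z) of wide_stand between -0.008 and 0.008 m and distance of each of pepper_jar, gel_jar, stapler_grey from where it was at the start of the episode below 0.03 m and angle between each of pepper_jar, gel_jar, stapler_grey's own z axis and vertical below 0.15 rad); the robot touches nothing.
It fails at once if a card stand is lifted: its rear lower edge comes more than 30 mm off the counter (height (world z) of any of tall_stand, wide_stand above 0.03 m).
It fails at once if the fingers press on a card stand with more than 25 N (contact force between the fingers and tall_stand above 25 N or contact force between the fingers and wide_stand above 25 N).
It fails at once if a jar or the stapler is disturbed (moved more than 30 mm or tipped) (distance of any of pepper_jar, gel_jar, stapler_grey from where it was at the start of the episode above 0.03 m or angle between any of pepper_jar, gel_jar, stapler_grey's own z axis and vertical above 0.3 rad).
It also fails if it takes over 58 s, if anything falls off the work surface, if the arm or the gripper's body presses on something with over 40 N, if the wrist force passes 120 N, or if a joint passes its speed limit or range.

## Working session

There is one attempt and no reset: what is moved stays moved. The work goes in short steps, Python scripts to look and compute and a tool call to move; the robot and the scene stay as the last step left them, time stands still between calls to the robot, and variables do not carry over. Pictures are saved under pics/ and viewed, at most 10 in all, crops included, and the job is handed in when it is done.

Besides the shell and the picture viewer there is one more tool, called by a JSON object that holds its "name" and its "arguments", one argument or row to a line. step_arm: Moves the arm, as the interface text tells. Shift numbers are shares of 4 cm and turn numbers shares of 4 degrees, none past 1 either way. Its arguments: {"type":"object","properties":{"commands":{"type":"array","items":{"type":"array"}},"newtons":{"type":"number"}},"required":["commands"]}

```bash
mkdir -p pics
python3 - <<'E'
from cell import *
import cv2
for n in("top","side"):
    cv2.imwrite(f"pics/{n}0.png",snapshot(n)[:,:,::-1])
    c=calibration(n);print(n,c)
s=state();print(s['clock'],s['tool_pos'],s['orientation'])
E
```

```text
top {'intrinsics': array([[454.23180282,   0.        , 329.76305491],
       [  0.        , 454.23180282, 241.07245442],
       [  0.        ,   0.        ,   1.        ]]), 'R': array([[ 0.03033576, -0.99952928,  0.00457745],
       [-0.99404659, -0.03064819, -0.10455654],
       [ 0.10464762, -0.0013784 , -0.99450841]]), 't': array([-0.1913682 ,  0.58453876,  1.45739414])}
side {'intrinsics': array([[576.87782392,   0.        , 314.77640219],
       [  0.        , 576.87782392, 233.01990833],
       [  0.        ,   0.        ,   1.        ]]), 'R': array([[ 0.9298677 , -0.36728188, -0.02121494],
       [-0.20044225, -0.45742786, -0.86636174],
       [ 0.30849466,  0.80985417, -0.4989662 ]]), 't': array([-0.57760529,  0.12880174,  1.5310322 ])}
0.1 [0.18499085 0.59645897 0.22198526] [-4.70645493e-01 -3.10593164e+00  2.18370231e-03]
```

View pics/top0.png

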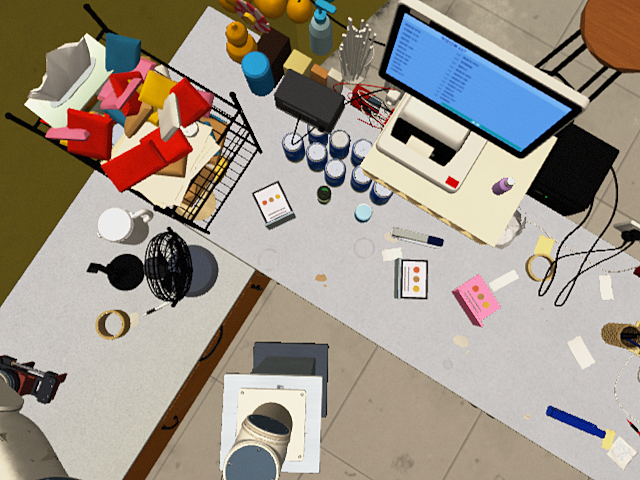

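View pics/side0.png

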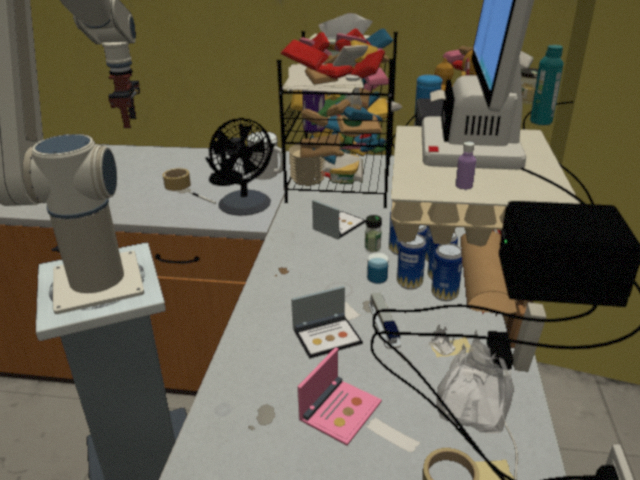

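The top view shows stands at about (270,203) and (413,279), with the pink look-alike at (477,299). In the side view they are at about (337,218) and (325,322). I'll zoom in for corners.

Run:
```python
import cv2,numpy as np
t=cv2.imread("pics/top0.png");s=cv2.imread("pics/side0.png")
f=lambda im,x,y,w,h,k:cv2.resize(im[y:y+h,x:x+w],None,fx=k,fy=k,interpolation=cv2.INTER_CUBIC)
a=np.hstack([f(t,240,170,66,66,6),f(t,380,246,66,66,6)]) # 792
cv2.imwrite("pics/c1.png",a)
b=np.hstack([f(s,300,190,80,80,5),f(s,285,280,80,80,5)])
cv2.imwrite("pics/c2.png",b)
```

```text
(no output)
```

View pics/c1.png

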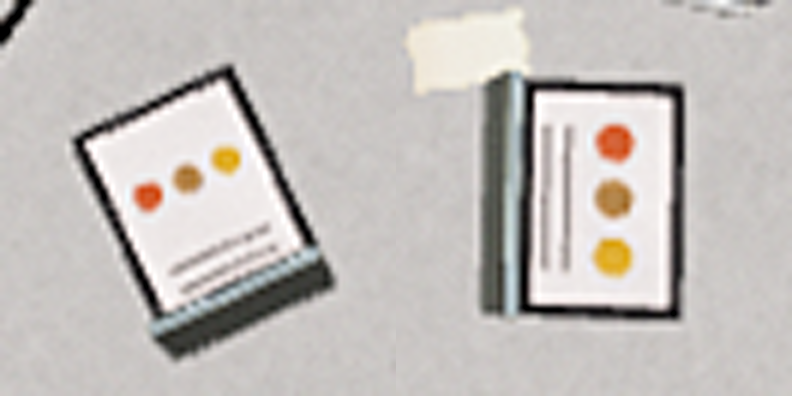

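View pics/c2.png

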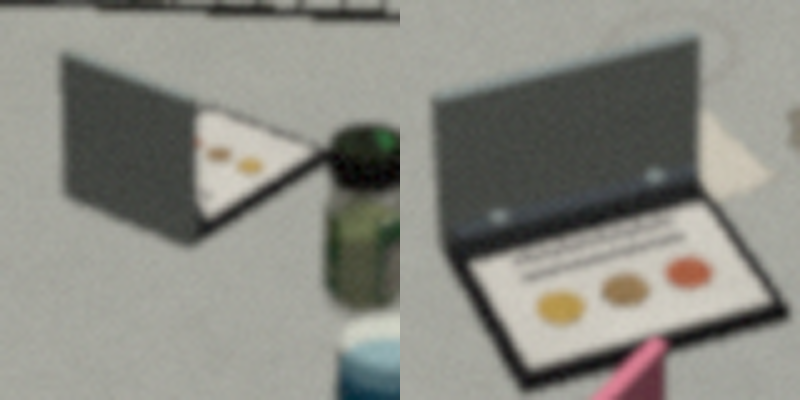

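The crops show that the tall stand (left) lies with its foot end nearest the robot. Its panel runs toward +x, with rear corners at crop (175,358) and (335,288). The wide stand (right) has its foot at the +y side and its panel running toward -y, with rear edge at crop X≈483.

```bash
cat > h.py <<'E'
from cell import *
import numpy as np, cv2
from scipy.spatial.transform import Rotation as Ro
def ray(n,uv,z):
    c=calibration(n);R,t=c['R'],c['t'];C=-R.T@t
    d=R.T@np.linalg.solve(c['intrinsics'],[uv[0],uv[1],1])
    return C+d*(z-C[2])/d[2]
E
python3 - <<'E'
from h import *
L=lambda X,Y:(240+(X+.5)/6-.5,170+(Y+.5)/6-.5)
W=lambda X,Y:(380+(X-396+.5)/6-.5,246+(Y+.5)/6-.5)
LS=lambda X,Y:(300+X/5,190+Y/5); WS=lambda X,Y:(285+(X-400)/5,280+Y/5)
def p(l,n,uv,z): print(l,ray(n,uv,z).round(4))
p('T panel top','top',L(75,140),.008);p('T panel top','top',L(233,66),.008)
p('T rear','top',L(175,358),0);p('T rear','top',L(335,288),0)
p('T toe','top',L(152,328),.1);p('T toe','top',L(318,254),.1)
p('Tside rear','side',LS(66,195),0);p('Tside rear','side',LS(192,245),0)
p('Tside toe','side',LS(64,55),.1);p('Tside toe','side',LS(196,100),.1)
p('W panel top','top',W(684,86),.008);p('W panel top','top',W(680,318),.008)
p('W rear','top',W(483,80),0);p('W rear','top',W(483,315),0)
p('W toe','top',W(516,74),.09);p('W toe','top',W(511,316),.09)
p('Ws toe','side',WS(434,98),.09);p('Ws toe','side',WS(697,37),.09)
for n,uv in dict(fanbase=(125,272),fantop=(170,265),pepper=(324,195),gel=(363,212),staplerL=(393,235),staplerR=(441,241),bin=(208,230)).items():p(n,'top',uv,{'fantop':.3,'pepper':.105,'gel':.066}.get(n,0.03))
print(ray('side',(245,202),0), ray('side',(240,150),.25))
s=state();print(Ro.from_rotvec(s['orientation']).as_matrix().round(3))
E
```

```text
T panel top [0.7473 0.0926 0.008 ]
T panel top [0.7923 0.0059 0.008 ]
T rear [0.6269 0.0322 0.    ]
T rear [ 0.6692 -0.0556  0.    ]
T toe [0.6296 0.0315 0.1   ]
T toe [ 0.6714 -0.0537  0.1   ]
Tside rear [0.6289 0.0327 0.    ]
Tside rear [ 0.6751 -0.0527  0.    ]
Tside toe [0.6264 0.0232 0.1   ]
Tside toe [ 0.6744 -0.0602  0.1   ]
W panel top [ 0.5397 -0.4996  0.008 ]
W panel top [ 0.4124 -0.4984  0.008 ]
W rear [ 0.5402 -0.3896  0.    ]
W rear [ 0.4106 -0.3916  0.    ]
W toe [ 0.5376 -0.3938  0.09  ]
W toe [ 0.4119 -0.393   0.09  ]
Ws toe [ 0.4116 -0.3955  0.09  ]
Ws toe [ 0.539 -0.399  0.09 ]
fanbase [0.4687 0.4886 0.03  ]
fantop [0.4847 0.2502 0.3   ]
pepper [ 0.7275 -0.1508  0.105 ]
gel [ 0.6839 -0.2776  0.066 ]
staplerL [ 0.6167 -0.3805  0.03  ]
staplerR [ 0.6017 -0.5384  0.03  ]
bin [0.6145 0.2273 0.03  ]
[0.4874832  0.29356994 0.        ] [0.44846981 0.1308735  0.25      ]
[[-0.955  0.296 -0.   ]
 [ 0.296  0.955 -0.001]
 [-0.    -0.001 -1.   ]]
```

{"name": "step_arm", "arguments": {
  "commands": [
    [0.4,[0,0,-0.65],[0,0,-1]],
    [0.4,[0,0,-0.65],[0,0,-1]],
    [0.4,[0,0,-0.65],[0,0,-1]],
    [0.4,[0,0,-0.65],[0,0,-1]],
    [0.4,[0,0,-0.65],[0,0,-1]],
    [0.4,[0,0,-0.65],[0,0,-1]],
    [0.4,[0,0,-0.65],[0,0,-1]],
    [0.4,[0,0,-0.65],[0,0,-1]],
    [0.4,[0,0,-0.65],[0,0,-1]],
    [0.4,[0,0,-0.65],[0,0,-1]],
    [0.4,[0,0,-0.65],[0,0,-1]],
    [0.4,[0,0,0],[0,0,0]]
  ]
}}

```text
clock: 1.1
tool_pos: [0.1855, 0.598, 0.5144]
orientation: [-0.731, 3.051, 0.011]
force: [-0.3, -0.2, 0.9]
finger_gap: 0.0353
finger_force: 0.0
```

```bash
cat >> h.py <<'E'
def to(*P):
    s=state();M=Ro.from_rotvec(s['orientation']).as_matrix();p=np.array(s['tool_pos'])
    print(s['clock'],p.round(4),'tool x ang',np.degrees(np.arctan2(M[1,0],M[0,0])).round(2),'tilt',M[2].round(3),'j',np.round(s['joint_positions'],2),'F',np.round(s['force'],1))
    for q in P: q=np.array(q,float);print('units to',q,(M.T@(q-p)/.04).round(2));p=q
E
python3 -c "
from h import *
to((.4,.3,.5),(.5,.0,.5),(.685,.006,.3),(.685,.006,.08))"
```

```text
1.1 [0.1855 0.598  0.5144] tool x ang -153.05 tilt [-0.006  0.006 -1.   ] j [ 1.25  0.24  1.24  0.    1.65 -0.79] F [-0.3 -0.2  0.9]
units to [0.4 0.3 0.5] [-1.4  -9.07  0.32]
units to [0.5 0.  0.5] [ 1.17 -7.82 -0.05]
units to [0.685 0.006 0.3  ] [-4.16 -1.99  5.01]
units to [0.685 0.006 0.08 ] [ 0.03 -0.03  5.5 ]
```

{"name": "step_arm", "arguments": {
  "commands": [
    [0.4,[-0.12,-0.76,0],[0,0,0]],
    [0.4,[-0.12,-0.76,0],[0,0,0]],
    [0.4,[-0.12,-0.76,0],[0,0,0]],
    [0.4,[-0.12,-0.76,0],[0,0,0]],
    [0.4,[-0.12,-0.76,0],[0,0,0]],
    [0.4,[-0.12,-0.76,0],[0,0,0]],
    [0.4,[-0.12,-0.76,0],[0,0,0]],
    [0.4,[-0.12,-0.76,0],[0,0,0]],
    [0.4,[-0.12,-0.76,0],[0,0,0]],
    [0.4,[-0.12,-0.76,0],[0,0,0]],
    [0.4,[-0.12,-0.76,0],[0,0,0]],
    [0.4,[-0.12,-0.76,0],[0,0,0]]
  ]
}}

```text
clock: 2.1
tool_pos: [0.4012, 0.2957, 0.5076]
orientation: [0.726, -3.055, 0.001]
force: [0.5, 0.4, -0.4]
finger_gap: 0.0349
finger_force: 0.0
```

{"name": "step_arm", "arguments": {
  "commands": [
    [0.4,[0.12,-0.78,0],[0,0,0]],
    [0.4,[0.12,-0.78,0],[0,0,0]],
    [0.4,[0.12,-0.78,0],[0,0,0]],
    [0.4,[0.12,-0.78,0],[0,0,0]],
    [0.4,[0.12,-0.78,0],[0,0,0]],
    [0.4,[0.12,-0.78,0],[0,0,0]],
    [0.4,[0.12,-0.78,0],[0,0,0]],
    [0.4,[0.12,-0.78,0],[0,0,0]],
    [0.4,[0.12,-0.78,0],[0,0,0]],
    [0.4,[0.12,-0.78,0],[0,0,0]],
    [0.4,[0,0,0],[0,0,0]]
  ]
}}

```text
clock: 3.02
tool_pos: [0.4992, -0.007, 0.5072]
orientation: [0.719, -3.056, 0.002]
force: [0.1, -0.7, -1.0]
finger_gap: 0.0353
finger_force: 0.0
```

```bash
python3 -c "
from h import *
to((.685,.006,.25),(.685,.006,.08))"
```

```text
3.0167 [ 0.4992 -0.007   0.5072] tool x ang -153.52 tilt [ 0.002 -0.001 -1.   ] j [-0.04  0.02  1.51 -0.    1.61 -2.07] F [ 0.1 -0.7 -1. ]
units to [0.685 0.006 0.25 ] [-4.32 -1.78  6.42]
units to [0.685 0.006 0.08 ] [-0.01  0.    4.25]
```

{"name": "step_arm", "arguments": {
  "commands": [
    [0.4,[-0.36,-0.15,0.53],[0,0,0]],
    [0.4,[-0.36,-0.15,0.53],[0,0,0]],
    [0.4,[-0.36,-0.15,0.53],[0,0,0]],
    [0.4,[-0.36,-0.15,0.53],[0,0,0]],
    [0.4,[-0.36,-0.15,0.53],[0,0,0]],
    [0.4,[-0.36,-0.15,0.53],[0,0,0]],
    [0.4,[-0.36,-0.15,0.53],[0,0,0]],
    [0.4,[-0.36,-0.15,0.53],[0,0,0]],
    [0.4,[-0.36,-0.15,0.53],[0,0,0]],
    [0.4,[-0.36,-0.15,0.53],[0,0,0]],
    [0.4,[-0.36,-0.15,0.53],[0,0,0]],
    [0.4,[-0.36,-0.15,0.53],[0,0,0]]
  ]
}}

```text
clock: 4.02
tool_pos: [0.6851, 0.0115, 0.2522]
orientation: [0.726, -3.055, -0.001]
force: [0.3, 0.8, 0.5]
finger_gap: 0.0352
finger_force: 0.0
```

{"name": "step_arm", "arguments": {
  "commands": [
    [0.4,[0,0,0.42],[0,0,0]],
    [0.4,[0,0,0.42],[0,0,0]],
    [0.4,[0,0,0.42],[0,0,0]],
    [0.4,[0,0,0.42],[0,0,0]],
    [0.4,[0,0,0.42],[0,0,0]],
    [0.4,[0,0,0.42],[0,0,0]],
    [0.4,[0,0,0.42],[0,0,0]],
    [0.4,[0,0,0.42],[0,0,0]],
    [0.4,[0,0,0.42],[0,0,0]],
    [0.4,[0,0,0.42],[0,0,0]],
    [0.4,[0,0,0],[0,0,0]]
  ]
}}

```text
clock: 4.93
tool_pos: [0.6819, 0.0113, 0.0819]
orientation: [0.725, -3.05, -0.003]
force: [-0.4, 0.1, -1.2]
finger_gap: 0.0352
finger_force: 0.0
```

```bash
python3 -c "
from h import *
to((.649-.025*.89,-.012-.025*.455,.08))
a=snapshot('side')[150:270,250:410,::-1]
cv2.imwrite('pics/s1.png',cv2.resize(a,None,fx=4,fy=4))"
```

```text
4.9333 [0.6819 0.0113 0.0819] tool x ang -153.26 tilt [ 0.006  0.003 -1.   ] j [-0.    0.67  1.56  0.    0.91 -2.04] F [-0.4  0.1 -1.2]
units to [ 0.62675  -0.023375  0.08    ] [ 1.62 -0.15  0.06]
```

View pics/s1.png

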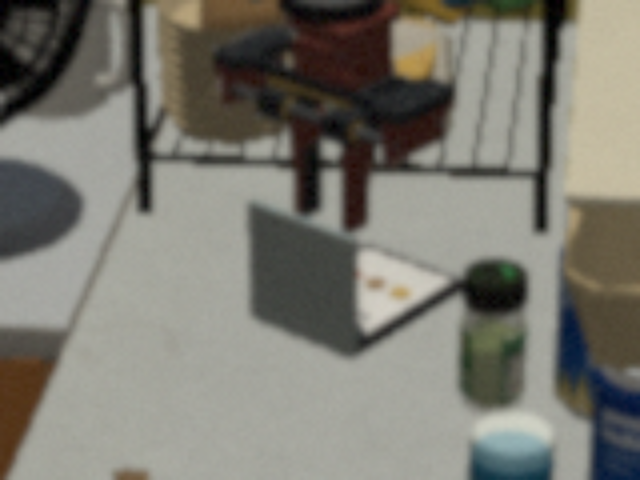

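The fingertips are behind the foot on its panel side, with the tips near zoom (310,210) and (355,228). They are clear of the pepper jar. Pushing slowly.

{"name": "step_arm", "arguments": {
  "commands": [
    [0.4,[0.1,-0.01,0.1],[0,0,0]],
    [0.4,[0.1,-0.01,0.1],[0,0,0]],
    [0.4,[0.1,-0.01,0],[0,0,0]],
    [0.4,[0.1,-0.01,0],[0,0,0]],
    [0.4,[0.1,-0.01,0],[0,0,0]],
    [0.4,[0.1,-0.01,0],[0,0,0]],
    [0.4,[0.1,-0.01,0],[0,0,0]],
    [0.4,[0.1,-0.01,0],[0,0,0]],
    [0.4,[0.1,-0.01,0],[0,0,0]],
    [0.4,[0.1,-0.01,0],[0,0,0]]
  ]
}}

```text
clock: 5.82
tool_pos: [0.651, -0.0113, 0.0784]
orientation: [-0.727, 3.056, -0.0]
force: [0.8, 0.4, -0.1]
finger_gap: 0.035
finger_force: 0.2
```

```bash
python3 -c "
from h import *
to((.649-.03*.89,-.012-.03*.455,.075))
a=snapshot('side')[150:270,250:410,::-1]
cv2.imwrite('pics/s2.png',cv2.resize(a,None,fx=4,fy=4))"
```

```text
5.8167 [ 0.651  -0.0113  0.0784] tool x ang -153.24 tilt [-0. -0. -1.] j [-0.04  0.64  1.65  0.    0.86 -2.07] F [ 0.8  0.4 -0.1]
units to [ 0.6223  -0.02565  0.075  ] [0.8  0.   0.08]
```

View pics/s2.png

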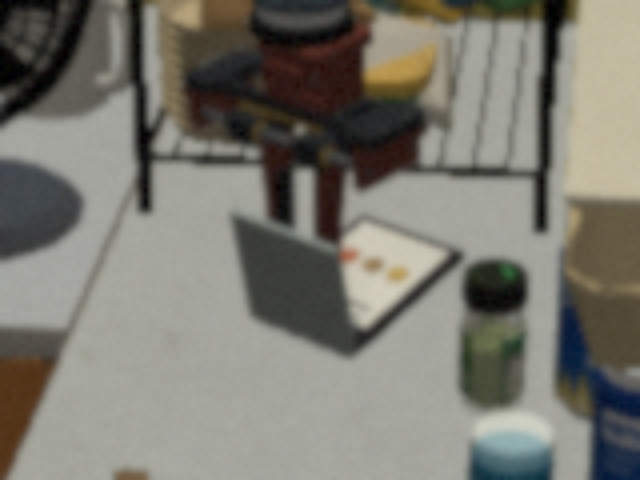

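The stand is tipping about its rear edge, with the toe now at zoom (235,215)–(345,245), and it isn't sliding. Continuing.

{"name": "step_arm", "arguments": {
  "commands": [
    [0.4,[0.1,0,0.02],[0,0,0]],
    [0.4,[0.1,0,0.02],[0,0,0]],
    [0.4,[0.1,0,0.02],[0,0,0]],
    [0.4,[0.1,0,0.02],[0,0,0]],
    [0.4,[0.1,0,0.02],[0,0,0]],
    [0.4,[0.1,0,0],[0,0,0]],
    [0.4,[0.1,0,0],[0,0,0]],
    [0.4,[0.1,0,0],[0,0,0]],
    [0.4,[0.1,0,0],[0,0,0]],
    [0.4,[0,0,0],[0,0,0]],
    [0.4,[0,0,0],[0,0,0]],
    [0.4,[0,0,0],[0,0,0]]
  ]
}}

```text
clock: 6.87
tool_pos: [0.6194, -0.0273, 0.0744]
orientation: [-0.727, 3.056, -0.0]
force: [0.4, -0.2, -0.2]
finger_gap: 0.0352
finger_force: 0.0
```

```bash
python3 -c "
from h import *
to((.649-.03*.89,-.012-.03*.455,.075))
a=snapshot('side')[150:270,250:410,::-1]
cv2.imwrite('pics/s3.png',cv2.resize(a,None,fx=4,fy=4))"
```

```text
6.8667 [ 0.6194 -0.0273  0.0744] tool x ang -153.24 tilt [-0. -0. -1.] j [-0.06  0.61  1.72  0.    0.81 -2.1 ] F [ 0.4 -0.2 -0.2]
units to [ 0.6223  -0.02565  0.075  ] [-0.08  0.   -0.02]
```

View pics/s3.png

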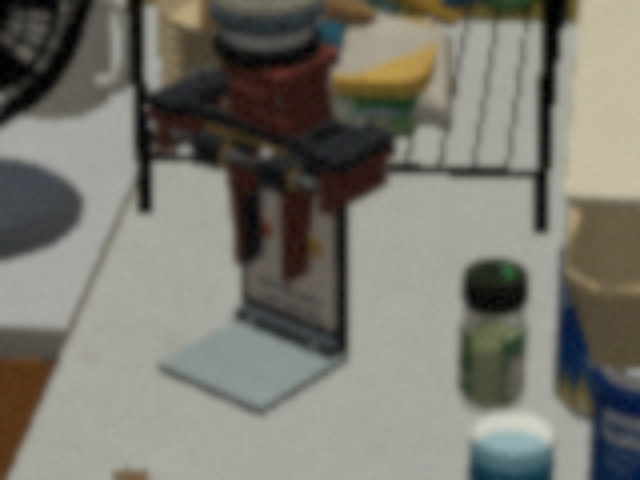

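The tall stand is upright on its foot and the fingers are free of it. Retracting up, then turning.

{"name": "step_arm", "arguments": {
  "commands": [
    [0.4,[0.05,0,-0.3],[0,0,0]],
    [0.4,[0,0,-0.5],[0,0,0]],
    [0.4,[0,0,-0.6],[0,0,0]],
    [0.4,[0,0,-0.6],[0,0,0]],
    [0.4,[0,0,-0.6],[0,0,0]],
    [0.4,[0,0,-0.6],[0,0,0]],
    [0.4,[0,0,-0.6],[0,0,0]],
    [0.4,[0,0,-0.6],[0,0,0]],
    [0.4,[0,0,-0.3],[0,0,1]],
    [0.4,[0,0,0],[0,0,1]],
    [0.4,[0,0,0],[0,0,1]],
    [0.4,[0,0,0],[0,0,1]]
  ]
}}

```text
clock: 7.92
tool_pos: [0.6175, -0.0281, 0.2638]
orientation: [-0.289, 3.127, -0.0]
force: [-0.4, 0.6, -0.2]
finger_gap: 0.0354
finger_force: 0.0
```

{"name": "step_arm", "arguments": {
  "commands": [
    [0.4,[0,0,0],[0,0,1]],
    [0.4,[0,0,0],[0,0,1]],
    [0.4,[0,0,0],[0,0,1]],
    [0.4,[0,0,0],[0,0,1]],
    [0.4,[0,0,0],[0,0,1]],
    [0.4,[0,0,0],[0,0,1]],
    [0.4,[0,0,0],[0,0,1]],
    [0.4,[0,0,0],[0,0,1]],
    [0.4,[0,0,0],[0,0,1]],
    [0.4,[0,0,0],[0,0,1]],
    [0.4,[0,0,0],[0,0,1]],
    [0.4,[0,0,0],[0,0,1]]
  ]
}}

```text
clock: 8.92
tool_pos: [0.6173, -0.0281, 0.2633]
orientation: [1.008, 2.975, 0.0]
force: [-0.3, 0.4, -0.1]
finger_gap: 0.0355
finger_force: 0.0
```

{"name": "step_arm", "arguments": {
  "commands": [
    [0.4,[0,0,0],[0,0,1]],
    [0.4,[0,0,0],[0,0,1]],
    [0.4,[0,0,0],[0,0,1]],
    [0.4,[0,0,0],[0,0,1]],
    [0.4,[0,0,0],[0,0,1]],
    [0.4,[0,0,0],[0,0,1]],
    [0.4,[0,0,0],[0,0,1]],
    [0.4,[0,0,0],[0,0,1]],
    [0.4,[0,0,0],[0,0,1]],
    [0.4,[0,0,0],[0,0,1]],
    [0.4,[0,0,0],[0,0,1]],
    [0.4,[0,0,0],[0,0,1]]
  ]
}}

```text
clock: 9.92
tool_pos: [0.6173, -0.0281, 0.2632]
orientation: [2.131, 2.308, 0.001]
force: [-0.1, 0.2, -0.1]
finger_gap: 0.0348
finger_force: 0.0
```

{"name": "step_arm", "arguments": {
  "commands": [
    [0.4,[0,0,0],[0,0,1]],
    [0.4,[0,0,0],[0,0,0.2]],
    [0.4,[0,0,0],[0,0,0]]
  ]
}}

```text
clock: 10.17
tool_pos: [0.6173, -0.0282, 0.263]
orientation: [2.221, 2.222, 0.001]
force: [0.4, 0.2, -0.4]
finger_gap: 0.035
finger_force: 0.0
```

```bash
python3 -c "
from h import *
to((.475,-.433,.25),(.475,-.433,.066))"
```

```text
10.1667 [ 0.6173 -0.0282  0.263 ] tool x ang 90.03 tilt [-0.     0.001 -1.   ] j [-0.06  0.37  1.61 -0.    1.16 -0.07] F [ 0.4  0.2 -0.4]
units to [ 0.475 -0.433  0.25 ] [-10.12  -3.56   0.32]
units to [ 0.475 -0.433  0.066] [ 0.  -0.   4.6]
```

{"name": "step_arm", "arguments": {
  "commands": [
    [0.4,[-0.84,-0.3,0],[0,0,0]],
    [0.4,[-0.84,-0.3,0],[0,0,0]],
    [0.4,[-0.84,-0.3,0],[0,0,0]],
    [0.4,[-0.84,-0.3,0],[0,0,0]],
    [0.4,[-0.84,-0.3,0],[0,0,0]],
    [0.4,[-0.84,-0.3,0],[0,0,0]],
    [0.4,[-0.84,-0.3,0],[0,0,0]],
    [0.4,[-0.84,-0.3,0],[0,0,0]],
    [0.4,[-0.84,-0.3,0],[0,0,0]],
    [0.4,[-0.84,-0.3,0],[0,0,0]],
    [0.4,[-0.84,-0.3,0],[0,0,0]],
    [0.4,[-0.84,-0.3,0],[0,0,0]]
  ]
}}

```text
clock: 11.17
tool_pos: [0.4722, -0.4329, 0.2628]
orientation: [2.219, 2.223, 0.0]
force: [0.7, 0.5, -0.4]
finger_gap: 0.035
finger_force: 0.0
```

{"name": "step_arm", "arguments": {
  "commands": [
    [0.4,[0,0,0.5],[0,0,0]],
    [0.4,[0,0,0.5],[0,0,0]],
    [0.4,[0,0,0.5],[0,0,0]],
    [0.4,[0,0,0],[0,0,0]]
  ]
}}

```text
clock: 11.5
tool_pos: [0.4711, -0.4299, 0.1986]
orientation: [-2.216, -2.218, 0.0]
force: [-0.9, 0.8, -0.2]
finger_gap: 0.0348
finger_force: 0.0
```

```bash
python3 -c "
from h import *
to((.475,-.433,.066))"
```

```text
11.5 [ 0.4711 -0.4299  0.1986] tool x ang 90.03 tilt [ 0.004 -0.005 -1.   ] j [-0.76  0.47  1.61  0.    1.06 -0.76] F [-0.9  0.8 -0.2]
units to [ 0.475 -0.433  0.066] [-0.09  0.11  3.31]
```

{"name": "step_arm", "arguments": {
  "commands": [
    [0.4,[-0.09,0.1,0.4],[0,0,0]],
    [0.4,[0,0,0.42],[0,0,0]],
    [0.4,[0,0,0.42],[0,0,0]],
    [0.4,[0,0,0.42],[0,0,0]],
    [0.4,[0,0,0.42],[0,0,0]],
    [0.4,[0,0,0.42],[0,0,0]],
    [0.4,[0,0,0.42],[0,0,0]],
    [0.4,[0,0,0.42],[0,0,0]],
    [0.4,[0,0,0],[0,0,0]]
  ]
}}

```text
clock: 12.25
tool_pos: [0.4762, -0.4337, 0.0668]
orientation: [-2.217, -2.22, 0.0]
force: [-0.6, -0.9, 0.0]
finger_gap: 0.0353
finger_force: 0.0
```

```bash
python3 -c "
from h import *
to((.475,-.36,.066))
a=snapshot('side')[230:370,240:420,::-1]
cv2.imwrite('pics/s4.png',cv2.resize(a,None,fx=4,fy=4))"
```

```text
12.25 [ 0.4762 -0.4337  0.0668] tool x ang 90.06 tilt [ 0.003 -0.003 -1.   ] j [-0.76  0.65  1.66 -0.    0.83 -0.76] F [-0.6 -0.9  0. ]
units to [ 0.475 -0.36   0.066] [ 1.84 -0.03  0.03]
```

View pics/s4.png

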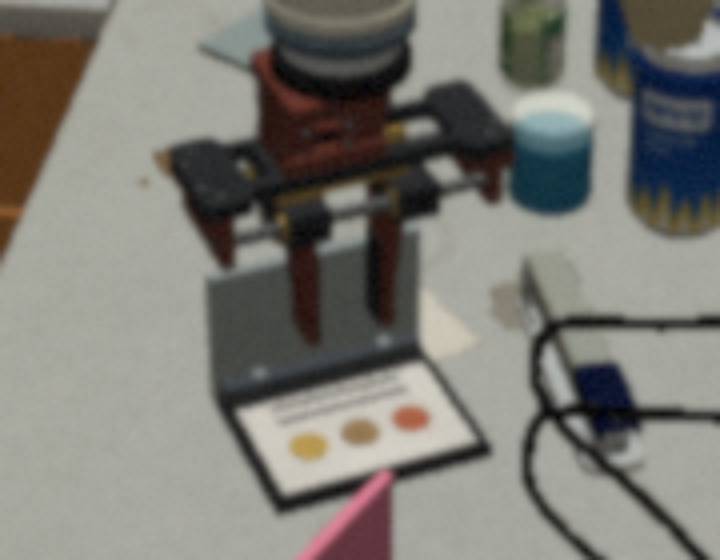

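The fingers are in front of the foot's panel side, with tips at about (310,340) and (383,320). They are clear of the pink stand and the stapler. Pushing in +y.

{"name": "step_arm", "arguments": {
  "commands": [
    [0.4,[0.1,0,0],[0,0,0]],
    [0.4,[0.1,0,0],[0,0,0]],
    [0.4,[0.1,0,0],[0,0,0]],
    [0.4,[0.1,0,0],[0,0,0]],
    [0.4,[0.1,0,0],[0,0,0]],
    [0.4,[0.1,0,0],[0,0,0]],
    [0.4,[0.1,0,0],[0,0,0]],
    [0.4,[0.1,0,0],[0,0,0]],
    [0.4,[0.1,0,0],[0,0,0]],
    [0.4,[0.1,0,0],[0,0,0]]
  ]
}}

```text
clock: 13.13
tool_pos: [0.4772, -0.3946, 0.0687]
orientation: [2.222, 2.221, 0.0]
force: [0.5, -0.9, -0.0]
finger_gap: 0.0351
finger_force: 0.2
```

{"name": "step_arm", "arguments": {
  "commands": [
    [0.4,[0.1,0,0],[0,0,0]],
    [0.4,[0.1,0,0],[0,0,0]],
    [0.4,[0.1,0,0],[0,0,0]],
    [0.4,[0.1,0,0],[0,0,0]],
    [0.4,[0.1,0,0],[0,0,0]],
    [0.4,[0.1,0,0],[0,0,0]],
    [0.4,[0.1,0,0],[0,0,0]],
    [0.4,[0.1,0,0],[0,0,0]],
    [0.4,[0.1,0,0],[0,0,0]],
    [0.4,[0,0,0],[0,0,0]],
    [0.4,[0,0,0],[0,0,0]],
    [0.4,[0,0,0],[0,0,0]]
  ]
}}

```text
clock: 14.13
tool_pos: [0.4773, -0.3591, 0.0688]
orientation: [2.222, 2.22, -0.0]
force: [0.4, 0.2, 0.2]
finger_gap: 0.035
finger_force: 0.0
```

```bash
python3 -c "
from h import *
to((.475,-.36,.066))
a=snapshot('side')[130:370,230:430,::-1]
cv2.imwrite('pics/s5.png',cv2.resize(a,None,fx=2.5,fy=2.5))"
```

```text
14.1333 [ 0.4773 -0.3591  0.0688] tool x ang 89.97 tilt [-0.  0. -1.] j [-0.66  0.59  1.78 -0.    0.77 -0.66] F [0.4 0.2 0.2]
units to [ 0.475 -0.36   0.066] [-0.02 -0.06  0.07]
```

View pics/s5.png

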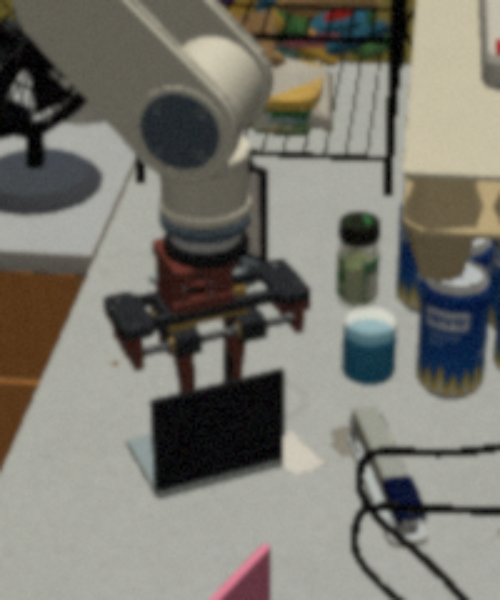

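The wide stand is upright too, with its panel at (155–280,375–490). Retracting up and checking with the last view.

{"name": "step_arm", "arguments": {
  "commands": [
    [0.4,[0.05,0,-0.3],[0,0,0]],
    [0.4,[0,0,-0.5],[0,0,0]],
    [0.4,[0,0,-0.6],[0,0,0]],
    [0.4,[0,0,-0.6],[0,0,0]],
    [0.4,[0,0,-0.6],[0,0,0]],
    [0.4,[0,0,-0.6],[0,0,0]],
    [0.4,[0,0,-0.6],[0,0,0]],
    [0.4,[0,0,-0.6],[0,0,0]],
    [0.4,[0,0,-0.6],[0,0,0]],
    [0.4,[0,0,-0.3],[0,0,0]],
    [0.4,[0,0,0],[0,0,0]],
    [0.4,[0,0,0],[0,0,0]]
  ]
}}

```text
clock: 15.18
tool_pos: [0.4771, -0.3569, 0.281]
orientation: [2.221, 2.22, 0.0]
force: [-0.3, 0.8, 0.3]
finger_gap: 0.035
finger_force: 0.0
```

```bash
python3 -c "
from h import *
to()
a=snapshot('side')[130:370,230:430,::-1]
cv2.imwrite('pics/s6.png',cv2.resize(a,None,fx=2.5,fy=2.5))"
```

```text
15.1833 [ 0.4771 -0.3569  0.281 ] tool x ang 89.96 tilt [-0.001  0.001 -1.   ] j [-0.66  0.32  1.64 -0.    1.18 -0.66] F [-0.3  0.8  0.3]
```

View pics/s6.png

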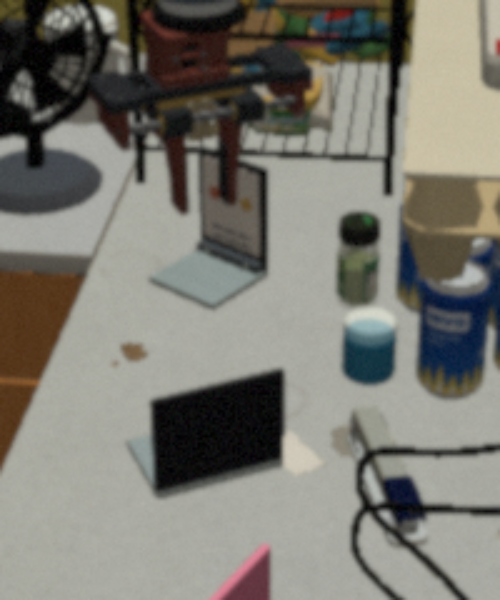

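Both stands are upright at (235,220) and (218,430). The jars and stapler haven't moved, and the gripper is clear.

```bash
python3 -c "
from cell import *
print(close_job())"
```

```text
the job is handed in; nothing more can be done
None
```

Both card stands are upright on their feet about where they lay, the jars and stapler look undisturbed in the last picture, and the job was handed in at about 15 s, though no verdict came back.

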